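# Clamp a differential side gear in the cam-lock fixture

### The arm

A 7-joint arm with a two-finger parallel gripper is mounted at the origin on the work surface. World frame = base frame: x ahead of the robot, y to its left, z up, the work surface at z = 0. Lengths are in m, angles in rad, forces in N, time in s.
With the tool pointing down it reaches from about 0.425 to 0.825 m from the base axis. Payload 3.6 kg.
Tool frame: the origin (TCP) lies midway between the tips of the shut fingers; the grasp point (between the pads) lies 19 mm behind it; z points along the fingers, y is the line along which they close (so a half turn about z gives the same grasp; the last joint's range is limited). The gripper opens to 85 mm and grips with 20 to 120 N. Pads are 22 mm wide; open, the fingers measure 114 mm over their backs; the gripper's body (76 mm by 85 mm) begins 54 mm behind the grasp point. The pads swing forward as they close: fully open they stand 13 mm farther back than shut.
Start: joints at [1.188, 0.615, -0.013, 1.423, 0.008, 1.103, -0.04], TCP at [0.227, -0.609, 0.209] pointing down, gripper open.
Joint ranges: [-3.12, 3.12], [-0.3, 2.06], [-1.34, 1.32], [0.26, 2.42], [-1.36, 4.5], [0.01, 1.98], [-2.84, 2.84]. Speed limits (rad/s): [2.79, 2.79, 3.14, 3.14, 3.14, 3.14, 3.14].

### API

Orientations are given as a unit quaternion [w, x, y, z].
In Python, from workcell import ctrl gives the robot as it stands. The module is installed in compiled form; this text tells all that it offers.
- The arm moves only by the tool servo_tool, never from a script. Its argument "targets" is a list of rows, each a list of 6 numbers: the shift along the tool's x, y, z in m, then the turn, a rotation vector about the tool's x, y, z in rad. In form: [[x, y, z, ax, ay, az], ...]. A call has 1 to 5 rows; each row is the pose to reach, as a shift and turn from the pose commanded when the call began, along the tool's axes at that moment; what a row does not reach only later rows make up. A row lasts 1/8 s, in which the tool goes at most 62.5 mm and 10.7 degrees, less where a joint would pass 70% of its speed; a pose out of reach is approached as far as the arm can. A call with a gripper value outside its range is refused whole. "jaw" is the opening, from -1 (shut) to 1 (fully open), set as the call begins (left out, the last holds). The fingers move at their own pace and stop on an object; "squeeze" is the grip in N (left out, the last holds). Time passes only in rows, so rows that repeat a pose let the fingers close. It gives the time, the measured TCP pose, the force, the opening and the grip force at its end, in the units of the state.
- ctrl.get_obs(): the state, without advancing time (a new reading comes with each control period).
- ctrl.snapshot(name): name is "scene" or "top" or "wrist"; returns (picture, depth): 480x640x3 uint8, blue, green, red; 480x640 float32, m along the optical axis (not along the pixel's ray), 0 where there is no reading.
- ctrl.camera_info(name): a dict with "fx", "fy", "cx", "cy" (pixels), "distortion" ([k1, k2, p1, p2, k3] as OpenCV has them; the pictures are not rectified), "extrinsics" (4x4, takes a point from camera to world coordinates); the wrist camera has in their place "T_tool_cam" (4x4, takes a point from camera to tool coordinates, whose origin is the TCP and whose axes are the flange's). Camera axes: x right, y down, z forward; pixel columns grow to the right and rows downward; lengths in m; the calibration is good to about 2 mm. A picture is of the moment at which its call begins: read the wrist's pose just before it. camera_info takes no time and is no camera call.
- ctrl.finish_job(): hands the job in; it is judged then, once.
Trained networks look in the newest picture that a camera, given by its name, has taken for a name from the list of things; names that differ only in an ending like _2 or _b are one class to them, and where a whole thing is asked for, a point or a joint stands for the part that bears it (a point fixed in the world has none). Each returns a list of dicts, best first, with "conf" (0 to 1); they miss things now and then, are a little off and sometimes report something else, mostly with a low value. They report only what shows in the picture. A call takes as long as a camera call.
- ctrl.boxes_of(camera, label): "point" ([x, y, z] in m, in world coordinates, good to about 4 mm: the middle of the surface that is visible of it).
- ctrl.place_of(camera, label): "point" ([x, y, z] in m, in world coordinates, good to about 4 mm: a listed point, or the origin of a listed thing).
The state is a dict: "time_s": time; "qpos": joint angles; "qd": joint speeds; "joint_torque": joint torques, N m; "tool_pos": TCP position; "tool_rot": TCP orientation; "wrist_force": force on the tool from outside, world axes, zero at the start; "moment": the same for the moment, N m; "grip_width": finger opening in m; "grasp_force": force on a finger pad.
Only numpy, scipy, OpenCV 4.12 (cv2) and the standard library are available. Lean on these libraries where they do the work, as an engineer would, in place of code of your own. Each camera call takes 0.05 s, during which the arm holds its last target. There are 200 camera calls.

### The job

Put the large bright-hubbed side gear over the post of the blue fixture, hub upward and fully down, and let go of it. Then push the red-handled cam lever round through its quarter turn to the end stop and bed it there: lean steadily on the handle with about 15 N for half a second, never more than 25 N, and then let go, so that the gear stays clamped. Do not move the other parts on the bench.

Things in the scene. Friction and masses are not known exactly. Their poses are not given: they have to be found in the camera images.
- side_gear_centre (a point): The part to clamp: largest loose gear, steel, 0.4 to 0.75 kg, standing toothed dark flange down, plain bright hub up. 56 mm tall: flange 72 mm across up to 22 mm above its underside, slanting teeth on it up to 28 mm, then a round hub 44 mm across to the top. Bore 28 mm across, right through. This point: on the axis, half-way up (28 mm above the underside); z towards the hub.
- fixture: Clamping fixture bolted to the bench: blue plate 150 (x) by 230 mm (y), 12 mm thick, with a steel post at (0, 55) mm, a dark round cam housing (60 mm across, 42 mm high) with the lever's pivot at (0, -75) mm, and a sliding jaw between. Origin at bench height, 5 mm off the plate's middle towards +y; z up.
- post_foot (a point): Foot of the post, on its axis, on the plate's top face (12 mm above the bench), where the gear's underside must come to rest; axes as the fixture's. The post is 25 mm across up to 28 mm above this point, then a conical nose to its tip 40 mm above this point (11 mm across there).
- lever_hinge (a point): On the lever's vertical pivot axis, 90 mm above the bench; axes as the fixture's. Open, the arm points roughly along the fixture's -x (7 deg before to 22 deg past it); it closes counter-clockwise seen from above. The arm is clamped on its spindle at a different index each time, so the rigid end stop comes with the arm along the fixture's -y, give or take 7 deg. Moving takes about 4 N at the handle (to 7 N near the stop); it stays where left.
- lever_grip (a point): On the lever: centre of the upright red round handle, 22 mm across, 100 mm from the pivot axis and 90 mm above the bench. The red part reaches from 58 to 120 mm above the bench, on the end of a flat steel arm (top 56 mm above the bench, 16 mm wide). 
- spider_gear: Small dark bevel gear, 50 mm across, 28 mm tall, a bystander; origin at its underside.
- spider_gear2: A second such small gear, a bystander; origin at its underside.
- hammer: Hammer with a wooden handle, 300 mm long, lying on the bench, a bystander.
- bearing: Bearing ring, 62 mm across, 17 mm tall, a bystander; origin at its underside.
- socket: Steel socket, upright cylinder 28 mm across, 50 mm tall, a bystander; origin at its underside.
- spray: Spray can with a yellow label, 60 mm across, 160 mm tall, a bystander; origin at its underside.
- pad: The jaw's copper-coloured pad, 34 mm wide, 16 mm tall, its underside 15 mm above the bench; origin in the middle of its face. At the start the face is 7 to 9 mm clear of a gear centred on the post; closing drives it along the fixture's +y against the flange; its spring grips with 24 to 30 N at the end stop, less before it.

How it is judged:
On the way, in this order (a step that is already met when the one before it is completed fails the run):
1. the side gear sits fully down on the post, let go, the jaw not yet touching it (horizontal distance between side_gear_centre and post_foot below 0.004 m and z of side_gear_centre in the frame of post_foot below 0.031 m and angle between side_gear_centre's own z axis and vertical below 0.08 rad and contact force between each of the fingers, pad and side_gear below 0.1 N), for 0.2 s.
2. the lever is at its end stop: the robot leans on it with 10 to 25 N for 0.3 s (it would move on under 7 N elsewhere) while the pad grips the seated gear with over 20 N (horizontal distance between side_gear_centre and post_foot below 0.004 m and z of side_gear_centre in the frame of post_foot below 0.031 m and angle between side_gear_centre's own z axis and vertical below 0.08 rad and contact force between pad and side_gear above 20 N and contact force between the fingers and lever above 10 N), for 0.3 s.
At the end, for the whole second after the job is handed in: The gear is upright on the post (axis within 4 mm of the post's, underside within 3 mm of the plate, tilt under 0.08 rad) and at rest, and the pad still grips it with more than 20 N, which the lever gives only within about 6 degrees of its end stop (horizontal distance between side_gear_centre and post_foot below 0.004 m and z of side_gear_centre in the frame of post_foot below 0.031 m and angle between side_gear_centre's own z axis and vertical below 0.08 rad and contact force between pad and side_gear above 20 N and linear speed of side_gear below 0.02 m/s); the robot touches nothing.
It fails at once if the lever is pushed with more than 25 N (contact force between any of the fingers, the arm and lever above 25 N).
It fails at once if another part on the bench is moved by more than 20 mm (distance of any of spider_gear, spider_gear2, hammer, bearing, socket, spray from where it was at the start of the episode above 0.02 m).
It also fails if it takes over 72 s, if anything falls off the work surface, if the arm or the gripper's body presses on something with over 40 N, if the wrist force passes 120 N, or if a joint passes its speed limit or range.

## Working session

There is one attempt and no reset: what is moved stays moved. The work goes in short steps, Python scripts to look and compute and a tool call to move; the robot and the scene stay as the last step left them, time stands still between calls to the robot, and variables do not carry over. Pictures are saved under pics/ and viewed, at most 10 in all, crops included, and the job is handed in when it is done.

Besides the shell and the picture viewer there is one more tool, called after "Emit:" by a JSON object that holds its "op" and its "data". servo_tool: Moves the arm, as the interface text tells. Its arguments: {"type":"object","properties":{"targets":{"type":"array","items":{"type":"array","items":{"type":"number"}}},"jaw":{"type":"number"},"squeeze":{"type":"number"}},"required":["targets"]}

```bash
mkdir -p pics
python3 - <<'E'
from workcell import ctrl
import cv2
o=ctrl.get_obs()
print({k:o[k] for k in('time_s','tool_pos','tool_rot','wrist_force','grip_width')})
for c in('scene','top'):
    p,d=ctrl.snapshot(c); cv2.imwrite(f'pics/{c}.png',p)
    for l in('side_gear_centre','post_foot','fixture','lever_hinge','lever_grip','pad','spider_gear','hammer','bearing','socket','spray'):
        try: print(c,l,[(round(r['conf'],2),[round(float(v),4) for v in r['point']]) for r in ctrl.place_of(c,l)[:3]])
        except Exception as e: print(c,l,e)
E
```

```text
{'time_s': 0.0, 'tool_pos': array([ 0.22670912, -0.60828276,  0.20741778]), 'tool_rot': array([-1.28538769e-03,  9.84123351e-01,  1.77480998e-01, -2.69772531e-04]), 'wrist_force': array([-0.1064379 ,  0.44714933, -0.29180526]), 'grip_width': 0.08572731320785829}
scene side_gear_centre [(0.86, [0.4594, 0.2826, 0.0282])]
scene post_foot [(0.65, [0.56, 0.0141, 0.0107])]
scene fixture [(0.62, [0.5448, -0.0431, -0.003])]
scene lever_hinge [(0.66, [0.5205, -0.107, 0.0914])]
scene lever_grip [(0.71, [0.4187, -0.1069, 0.0922])]
scene pad [(0.47, [0.5455, -0.0248, 0.0214])]
scene spider_gear [(0.97, [0.7335, 0.2344, -0.0016]), (0.73, [0.5948, 0.3248, -0.0018])]
scene hammer [(0.88, [0.4271, -0.4128, -0.0073]), (0.62, [0.7329, 0.2372, -0.0013])]
scene bearing [(0.66, [0.6746, -0.3462, 0.0009])]
scene socket [(0.57, [0.588, -0.4128, -0.0025])]
scene spray [(0.6, [0.7406, -0.2493, -0.0024])]
top side_gear_centre [(0.84, [0.4578, 0.2805, 0.0234])]
top post_foot [(0.59, [0.5546, 0.0162, 0.0117])]
top fixture [(0.57, [0.5393, -0.0361, -0.002])]
top lever_hinge [(0.84, [0.5197, -0.1068, 0.0918]), (0.6, [0.458, 0.2808, 0.027])]
top lever_grip [(0.95, [0.4205, -0.1062, 0.093])]
top pad [(0.42, [0.5459, -0.0217, 0.0167])]
top spider_gear [(0.8, [0.7315, 0.2383, -0.0029]), (0.66, [0.5896, 0.3165, 0.0012])]
top hammer [(0.83, [0.4242, -0.4112, 0.0029])]
top bearing [(0.65, [0.6701, -0.3454, 0.0029]), (0.25, [0.5877, 0.3203, -0.0005])]
top socket [(0.61, [0.5874, -0.4093, -0.0031])]
top spray [(0.65, [0.7416, -0.2388, -0.003])]
```

View pics/top.png

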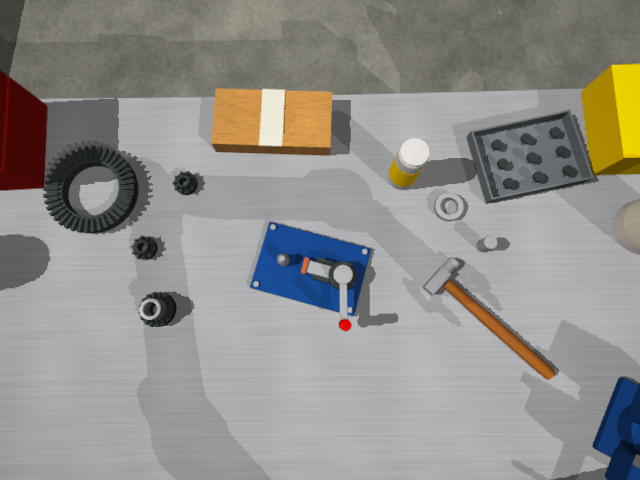

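```bash
cat > h.py <<'E'
from workcell import ctrl
import numpy as np, cv2
from scipy.spatial.transform import Rotation as R
def pose():
    o=ctrl.get_obs(); q=o['tool_rot']
    return o,np.array(o['tool_pos']),R.from_quat([q[1],q[2],q[3],q[0]])
def go(p,yaw):
    """print shift/turn in tool axes to TCP p, pointing down, tool x at world angle yaw"""
    o,t,r=pose()
    c,s=np.cos(yaw),np.sin(yaw)
    g=R.from_matrix(np.array([[c,s,0],[s,-c,0],[0,0,-1]]))
    print('t',round(o['time_s'],2),'tcp',t.round(4),'shift',r.inv().apply(np.array(p)-t).round(4),'turn',(r.inv()*g).as_rotvec().round(3),'F',np.round(o['wrist_force'],1),'w',round(o['grip_width'],4))
def cloud(cam):
    o,t,r=pose()
    p,d=ctrl.snapshot(cam); i=ctrl.camera_info(cam)
    K=np.array([[i['fx'],0,i['cx']],[0,i['fy'],i['cy']],[0,0,1]])
    v,u=np.mgrid[:480,:640]
    n=cv2.undistortPoints(np.stack([u.ravel(),v.ravel()],1).astype(np.float64)[:,None],K,np.array(i['distortion']))[:,0]
    z=d.ravel(); P=np.c_[n*z[:,None],z]
    if cam=='wrist':
        T=np.eye(4);T[:3,:3]=r.as_matrix();T[:3,3]=t;T=T@np.array(i['T_tool_cam'])
    else: T=np.array(i['extrinsics'])
    W=P@T[:3,:3].T+T[:3,3]; W[z==0]=np.nan
    return p,W.reshape(480,640,3)
def circ(P):
    """ransac-free robust centre: min enclosing circle"""
    c,r=cv2.minEnclosingCircle(P[:,:2].astype(np.float32)*1000); return np.array(c)/1000,r
E
python3 - <<'E'
from h import *
for c in('top','scene'):
    p,W=cloud(c); F=W.reshape(-1,3); col=p.reshape(-1,3).astype(int)
    def near(x,y,r,z0,z1): return (np.hypot(F[:,0]-x,F[:,1]-y)<r)&(F[:,2]>z0)&(F[:,2]<z1)
    for n,x,y,r,z0,z1 in(('hub',.458,.281,.04,.05,.065),('post',.557,.015,.03,.045,.06),('housing',.52,-.107,.045,.036,.046),('grip',.42,-.106,.03,.112,.13)):
        m=near(x,y,r,z0,z1); P=F[m]; print(c,n,m.sum(),np.nanmedian(P,0).round(4),((P.min(0)+P.max(0))/2).round(4) if m.sum() else '', circ(P) if m.sum() else '')
    red=(col[:,2]>120)&(col[:,1]<70)&(col[:,0]<70)&(F[:,2]>.06)
    print('red',red.sum(),F[red].mean(0))
go([.458,.281,.2],np.arctan2(.281,.458))
E
```

```text
top hub 237 [0.4566 0.282  0.0555] [0.4575 0.2831 0.0553] (array([0.45675836, 0.28292731]), 21.91254425048828)
top post 58 [0.557  0.0175 0.0499] [0.5574 0.017  0.0502] (array([0.55745435, 0.01737347]), 9.977920532226562)
top housing 329 [ 0.5246 -0.0975  0.0419] [ 0.5236 -0.1001  0.041 ] (array([ 0.52328308, -0.09991068]), 36.6760368347168)
top grip 104 [ 0.4209 -0.1064  0.1196] [ 0.4209 -0.1071  0.1186] (array([ 0.42078018, -0.10686875]), 10.466426849365234)
red 106 [ 0.42750497 -0.09313509  0.11715874]
scene hub 140 [0.4599 0.2833 0.0545] [0.4573 0.283  0.0567] (array([0.457336  , 0.28293018]), 24.09562873840332)
scene post 36 [0.5609 0.0193 0.0488] [0.5598 0.0188 0.0516] (array([0.56013208, 0.01883931]), 10.596330642700195)
scene housing 177 [ 0.5354 -0.0942  0.0403] [ 0.5242 -0.1003  0.0409] (array([ 0.52392645, -0.10010132]), 36.56796646118164)
scene grip 53 [ 0.4243 -0.1051  0.1181] [ 0.4232 -0.1053  0.1178] (array([ 0.4237933, -0.1054548]), 12.077059745788574)
red 34 [ 0.42180639 -0.10646775  0.11929232]
t 1.3 tcp [ 0.2271 -0.609   0.2086] shift [ 0.5273 -0.7533  0.0087] turn [-0.    -0.    -0.193] F [0.1 0.2 0. ] w 0.0852
```

Emit:
{"op": "servo_tool", "data": {"targets": [[0.054,-0.03,-0.01,0,0,-0.18],[0.108,-0.06,-0.01,0,0,-0.36],[0.162,-0.09,-0.01,0,0,-0.54],[0.216,-0.12,-0.01,0,0,-0.72],[0.27,-0.15,-0.01,0,0,-0.9]], "jaw": 1}}

```text
time_s: 1.92
tool_pos: [0.4288, -0.3728, 0.219]
tool_rot: [0.001, 0.807, 0.59, 0.0]
wrist_force: [0.0, 0.2, -0.1]
grip_width: 0.0852
grasp_force: 0.0
```

Run:
```python
from h import *
go([.54,.03,.22],np.radians(73.2))
go([.457,.255,.2],np.radians(73.2))
```

```text
t 1.93 tcp [ 0.4288 -0.3728  0.219 ] shift [ 0.4176 -0.0163 -0.0012] turn [ 0.001  0.001 -0.015] F [ 0.   0.2 -0.1] w 0.0852
t 1.93 tcp [ 0.4288 -0.3728  0.219 ] shift [ 0.6068 -0.1637  0.0185] turn [ 0.001  0.001 -0.015] F [ 0.   0.2 -0.1] w 0.0852
```

Emit:
{"op": "servo_tool", "data": {"targets": [[0.06,0,0,0,0,0],[0.12,0,0,0,0,0],[0.18,-0.01,0,0,0,0],[0.24,-0.013,0,0,0,0],[0.3,-0.016,0,0,0,-0.015]]}}

```text
time_s: 2.55
tool_pos: [0.5056, -0.0823, 0.2191]
tool_rot: [0.001, 0.805, 0.594, 0.0]
wrist_force: [0.9, 0.1, -0.7]
grip_width: 0.0855
grasp_force: 0.0
```

Emit:
{"op": "servo_tool", "data": {"targets": [[0.06,0,0,0,0,0],[0.12,-0.01,0,0,0,0],[0.165,-0.05,0,0,0,0],[0.21,-0.09,0,0,0,0],[0.25,-0.13,0.01,0,0,0]]}}

```text
time_s: 3.18
tool_pos: [0.4544, 0.1958, 0.2095]
tool_rot: [0.0, 0.804, 0.594, 0.002]
wrist_force: [-0.3, -0.2, -0.0]
grip_width: 0.0857
grasp_force: 0.0
```

Run:
```python
from h import *
p,W=cloud('wrist'); cv2.imwrite('pics/w1.png',p)
F=W.reshape(-1,3); m=(np.hypot(F[:,0]-.457,F[:,1]-.283)<.035)&(F[:,2]>.05)&(F[:,2]<.065)
P=F[m];print(m.sum(),P.mean(0),circ(P) if m.sum() else '')
print([(r['conf'],r['point']) for r in ctrl.place_of('wrist','side_gear_centre')])
go([.457,.283,.1],np.radians(73.2))
```

```text
1951 [0.45702458 0.28371544 0.05644441] (array([0.45679425, 0.28301935]), 22.154510498046875)
[(0.93, [0.4648, 0.2832, 0.0209])]
t 3.27 tcp [0.4498 0.2008 0.2087] shift [ 0.0806 -0.0158  0.109 ] turn [-0.004 -0.003  0.008] F [-0.   0.2  0.9] w 0.0857
```

View pics/w1.png

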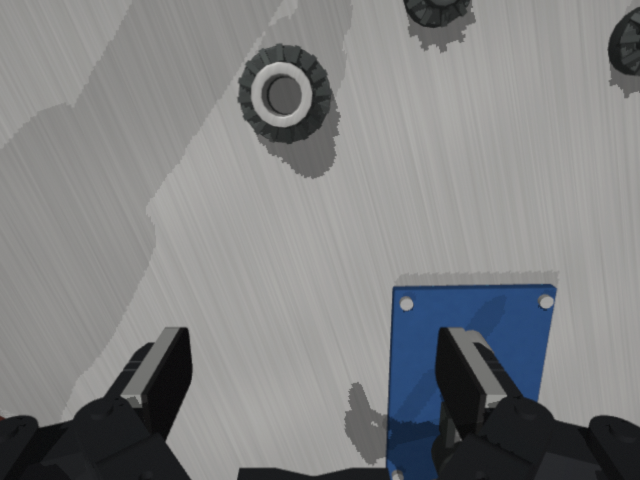

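Emit:
{"op": "servo_tool", "data": {"targets": [[0.05,-0.008,0.01,0,0,0],[0.081,-0.016,0.04,-0.004,-0.003,0],[0.081,-0.016,0.09,-0.004,-0.003,0],[0.081,-0.016,0.12,-0.004,-0.003,0],[0.081,-0.016,0.12,-0.004,-0.003,0]]}}

```text
time_s: 3.9
tool_pos: [0.4619, 0.2739, 0.0867]
tool_rot: [0.003, 0.805, 0.594, -0.003]
wrist_force: [1.0, 0.7, 0.5]
grip_width: 0.0854
grasp_force: 0.0
```

Run:
```python
from h import *
go([.457,.283,.026],np.radians(73.2))
```

```text
t 3.9 tcp [0.4619 0.2739 0.0867] shift [ 0.0077 -0.0074  0.0606] turn [ 0.001  0.007 -0.006] F [1.  0.7 0.5] w 0.0854
```

Emit:
{"op": "servo_tool", "data": {"targets": [[0.004,-0.004,0,0,0.004,0],[0.004,-0.004,0.02,0,0.004,0],[0.004,-0.004,0.03,0,0.004,0],[0.004,-0.004,0.03,0,0.004,0]]}}

```text
time_s: 4.4
tool_pos: [0.4606, 0.2804, 0.059]
tool_rot: [0.001, 0.805, 0.594, 0.002]
wrist_force: [0.3, 0.5, -0.1]
grip_width: 0.0853
grasp_force: 0.0
```

Run:
```python
from h import *
go([.457,.283,.026],np.radians(73.2))
```

```text
t 4.4 tcp [0.4606 0.2804 0.059 ] shift [ 0.0013 -0.0044  0.033 ] turn [ 0.004 -0.001 -0.006] F [ 0.3  0.5 -0.1] w 0.0853
```

Emit:
{"op": "servo_tool", "data": {"targets": [[0.002,-0.004,0.01,0,0,0],[0.002,-0.004,0.025,0,0,0],[0.002,-0.004,0.032,0,0,0],[0.002,-0.004,0.032,0,0,0]]}}

```text
time_s: 4.9
tool_pos: [0.4569, 0.283, 0.0257]
tool_rot: [0.001, 0.805, 0.594, 0.001]
wrist_force: [0.0, 0.4, 0.7]
grip_width: 0.0857
grasp_force: 0.0
```

Emit:
{"op": "servo_tool", "data": {"targets": [[0,0,0,0,0,0],[0,0,0,0,0,0],[0,0,0,0,0,0],[0,0,0,0,0,0],[0,0,0,0,0,0]], "jaw": -1, "squeeze": 60}}

```text
time_s: 5.52
tool_pos: [0.4581, 0.2834, 0.0278]
tool_rot: [0.002, 0.805, 0.594, 0.002]
wrist_force: [-1.1, -1.1, 5.7]
grip_width: 0.0398
grasp_force: 59.6
```

Emit:
{"op": "servo_tool", "data": {"targets": [[0,0,0,0,0,0],[0,0,0,0,0,0],[0,0,-0.02,0,0,0],[0,0,-0.04,0,0,0],[0,0,-0.08,0,0,0]]}}

```text
time_s: 6.15
tool_pos: [0.4551, 0.2816, 0.1053]
tool_rot: [0.001, 0.805, 0.594, -0.002]
wrist_force: [0.8, 0.4, -4.6]
grip_width: 0.0397
grasp_force: 61.5
```

Run:
```python
from h import *
go([.557,.017,.15],np.radians(73.2))
p,W=cloud('wrist'); cv2.imwrite('pics/w2.png',p)
```

```text
t 6.15 tcp [0.4551 0.2816 0.1053] shift [-0.2231  0.1753 -0.0438] turn [ 0.     0.004 -0.006] F [ 0.8  0.4 -4.6] w 0.0397
```

View pics/w2.png

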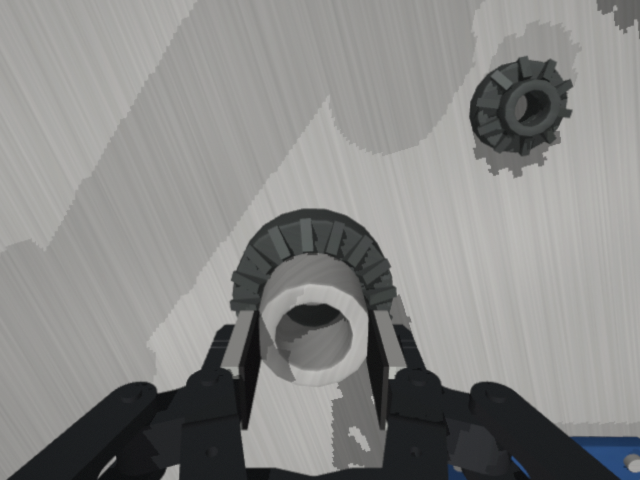

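Emit:
{"op": "servo_tool", "data": {"targets": [[-0.02,0.02,-0.04,0,0,0],[-0.06,0.06,-0.07,0,0.004,0],[-0.11,0.09,-0.07,0,0.004,0],[-0.16,0.12,-0.07,0,0.004,0],[-0.21,0.14,-0.07,0,0.004,0]]}}

```text
time_s: 6.82
tool_pos: [0.5286, 0.0387, 0.1759]
tool_rot: [0.0, 0.805, 0.593, 0.003]
wrist_force: [1.1, 0.4, -3.9]
grip_width: 0.0399
grasp_force: 62.2
```

Emit:
{"op": "servo_tool", "data": {"targets": [[-0.04,0.01,0,0,0,0],[-0.08,0.025,0,0,0,0],[-0.1,0.035,0,0,0,0],[-0.105,0.035,0,0,0,0],[-0.105,0.035,0,0,0,0]]}}

```text
time_s: 7.45
tool_pos: [0.5303, -0.068, 0.1759]
tool_rot: [-0.001, 0.804, 0.594, 0.003]
wrist_force: [0.1, 0.8, -3.6]
grip_width: 0.0394
grasp_force: 62.2
```

Run:
```python
from h import *
o,t,r=pose()
p,W=cloud('wrist'); cv2.imwrite('pics/w3.png',p); F=W.reshape(-1,3)
T=r.inv().apply(F-t)   # tool coords
m=(np.hypot(T[:,0],T[:,1])<.03)&(T[:,2]>-.04)&(T[:,2]<-.024)&(np.abs(T[:,1])<.017)
P=T[m]; print('hub pts',m.sum(),np.percentile(P[:,2],[2,10,50,90]).round(4),P.mean(0).round(4),P.min(0),P.max(0))
A=np.c_[P[:,:2],np.ones(len(P))]; print('plane',np.linalg.lstsq(A,P[:,2],rcond=None)[0].round(3))
m=(np.hypot(F[:,0]-.557,F[:,1]-.017)<.025)&(F[:,2]>.02)&(F[:,2]<.06)
P=F[m]; print('post',m.sum(),P[:,2].max()); Q=P[P[:,2]>P[:,2].max()-.004]; print(len(Q),circ(Q)); print('cone',circ(P[P[:,2]>.042]), circ(P[(P[:,2]>.02)]))
print([(q['conf'],q['point']) for q in ctrl.place_of('wrist','post_foot')])
m=(np.hypot(F[:,0]-.545,F[:,1]+.023)<.06)&(F[:,2]>.02)&(F[:,2]<.06)
go([.557,.017,.15],np.radians(73.2))
```

```text
hub pts 5362 [-0.0297 -0.0292 -0.0284 -0.0263] [ 0.0012  0.0001 -0.0281] [-0.0229513  -0.01699408 -0.0304819 ] [ 0.0216948   0.01699005 -0.02400234]
plane [ 0.006  0.005 -0.028]
post 1175 0.05451908326357269
384 (array([0.55732806, 0.01681744]), 7.241235733032227)
cone (array([0.55688788, 0.017169  ]), 12.258722305297852) (array([0.55720721, 0.01715152]), 12.468088150024414)
[]
t 7.55 tcp [ 0.5309 -0.0669  0.1764] shift [0.0877 0.0004 0.0269] turn [ 0.003 -0.006 -0.003] F [ 0.4  0.7 -4.4] w 0.0397
```

View pics/w3.png

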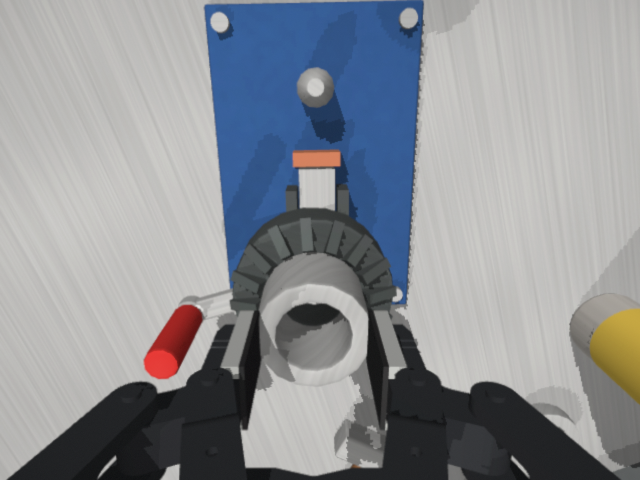

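Emit:
{"op": "servo_tool", "data": {"targets": [[0.045,0,0,0,0,0],[0.08,0,0,0.003,-0.006,0],[0.088,0.0005,0.03,0.003,-0.006,0],[0.088,0.0005,0.07,0.003,-0.006,0],[0.088,0.0005,0.08,0.003,-0.006,0]]}}

```text
time_s: 8.18
tool_pos: [0.5555, 0.0164, 0.0947]
tool_rot: [-0.001, 0.804, 0.595, -0.003]
wrist_force: [-0.4, 0.4, -3.7]
grip_width: 0.0396
grasp_force: 62.3
```

Emit:
{"op": "servo_tool", "data": {"targets": [[0,0,0,0,0,0],[0,0,0,0,0,0]]}}

```text
time_s: 8.43
tool_pos: [0.5595, 0.0156, 0.0987]
tool_rot: [0.002, 0.804, 0.594, 0.002]
wrist_force: [0.1, -0.6, -4.1]
grip_width: 0.0399
grasp_force: 62.4
```

Run:
```python
from h import *
o,t,r=pose()
print(ctrl.get_obs()['moment'])
go([.5575,.0173,.040],np.radians(73.2))
p,W=cloud('wrist'); F=W.reshape(-1,3)
# post top seen through the bore?
m=(np.hypot(F[:,0]-.557,F[:,1]-.017)<.014)&(F[:,2]>.04)&(F[:,2]<.058); print(m.sum(), F[m].mean(0) if m.sum() else '')
go([.5575,.0173,.040],np.radians(73.2))
```

```text
[ 0.01498281 -0.05425515 -0.0053652 ]
t 8.43 tcp [0.5595 0.0156 0.0987] shift [ 0.001  -0.0027  0.0586] turn [ 0.004 -0.001 -0.006] F [ 0.1 -0.6 -4.1] w 0.0399
0 
t 8.47 tcp [0.5594 0.0154 0.0987] shift [ 0.0012 -0.0027  0.0587] turn [ 0.004 -0.001 -0.006] F [-0.1  0.1 -4.2] w 0.0391
```

Emit:
{"op": "servo_tool", "data": {"targets": [[0.001,-0.0025,0,0.002,0,-0.004],[0.001,-0.0025,0.005,0.002,0,-0.004],[0.001,-0.0025,0.011,0.002,0,-0.004],[0.001,-0.0025,0.011,0.002,0,-0.004],[0.001,-0.0025,0.011,0.002,0,-0.004]]}}

```text
time_s: 9.1
tool_pos: [0.556, 0.0168, 0.0859]
tool_rot: [-0.0, 0.803, 0.596, -0.001]
wrist_force: [0.2, 0.2, -4.3]
grip_width: 0.0392
grasp_force: 62.3
```

Run:
```python
from h import *
go([.5575,.0173,.040],np.radians(73.2))
```

```text
t 9.1 tcp [0.556  0.0168 0.0859] shift [0.001  0.0014 0.0458] turn [-0.001  0.001 -0.002] F [ 0.2  0.2 -4.3] w 0.0392
```

Underside is about 6 mm above the tip; descend in steps, watching force.

Emit:
{"op": "servo_tool", "data": {"targets": [[0.001,0.001,0.006,0,0,0],[0.001,0.001,0.012,0,0,0],[0.001,0.001,0.016,0,0,0],[0.001,0.001,0.016,0,0,0]]}}

```text
time_s: 9.6
tool_pos: [0.5568, 0.0173, 0.0694]
tool_rot: [-0.0, 0.803, 0.596, -0.001]
wrist_force: [-0.0, 0.1, -4.5]
grip_width: 0.0395
grasp_force: 62.3
```

Emit:
{"op": "servo_tool", "data": {"targets": [[0,0,0.003,0,0,0],[0,0,0.006,0,0,0],[0,0,0.009,0,0,0],[0,0,0.009,0,0,0]]}}

```text
time_s: 10.1
tool_pos: [0.5571, 0.0174, 0.0607]
tool_rot: [-0.0, 0.803, 0.595, -0.001]
wrist_force: [0.0, 0.2, -4.8]
grip_width: 0.0395
grasp_force: 62.3
```

Run:
```python
from h import *
print(ctrl.get_obs()['moment'])
go([.5575,.0173,.040],np.radians(73.2))
```

```text
[ 0.04152885 -0.02158801 -0.01881421]
t 10.1 tcp [0.5571 0.0174 0.0607] shift [0.0001 0.0005 0.0207] turn [-0.001  0.001 -0.002] F [ 0.   0.2 -4.8] w 0.0395
```

Emit:
{"op": "servo_tool", "data": {"targets": [[0,0,0.004,0,0,0],[0,0,0.009,0,0,0],[0,0,0.014,0,0,0],[0,0,0.018,0,0,0],[0,0,0.018,0,0,0]]}}

```text
time_s: 10.72
tool_pos: [0.5571, 0.0174, 0.0426]
tool_rot: [-0.0, 0.803, 0.596, -0.001]
wrist_force: [0.1, 0.0, -4.5]
grip_width: 0.0398
grasp_force: 62.3
```

Emit:
{"op": "servo_tool", "data": {"targets": [[0,0,0.001,0,0,0],[0,0,0.002,0,0,0],[0,0,0.002,0,0,0]]}}

```text
time_s: 11.1
tool_pos: [0.5571, 0.0174, 0.041]
tool_rot: [-0.0, 0.803, 0.596, -0.001]
wrist_force: [0.5, 0.3, -4.0]
grip_width: 0.0398
grasp_force: 62.3
```

Emit:
{"op": "servo_tool", "data": {"targets": [[0,0,0.001,0,0,0],[0,0,0.001,0,0,0],[0,0,0.001,0,0,0]]}}

```text
time_s: 11.48
tool_pos: [0.5572, 0.0174, 0.0403]
tool_rot: [-0.0, 0.803, 0.596, -0.001]
wrist_force: [-0.9, -1.3, -1.2]
grip_width: 0.0391
grasp_force: 62.9
```

Emit:
{"op": "servo_tool", "data": {"targets": [[0,0,0.001,0,0,0],[0,0,0.001,0,0,0],[0,0,0.001,0,0,0]]}}

```text
time_s: 11.85
tool_pos: [0.5571, 0.0175, 0.0401]
tool_rot: [0.0, 0.803, 0.596, -0.001]
wrist_force: [-2.3, -0.2, 5.5]
grip_width: 0.0396
grasp_force: 63.7
```

Emit:
{"op": "servo_tool", "data": {"targets": [[0,0,0,0,0,0],[0,0,0,0,0,0],[0,0,0,0,0,0],[0,0,0,0,0,0],[0,0,0,0,0,0]], "jaw": 1}}

```text
time_s: 12.48
tool_pos: [0.5572, 0.0174, 0.039]
tool_rot: [-0.0, 0.803, 0.596, -0.001]
wrist_force: [0.3, 0.2, -1.0]
grip_width: 0.0854
grasp_force: 0.0
```

Emit:
{"op": "servo_tool", "data": {"targets": [[0,0,-0.03,0,0,0],[0,0,-0.07,0,0,0],[0,0,-0.12,0,0,0],[-0.03,0,-0.15,0,0,0],[-0.08,0,-0.15,0,0,0]]}}

```text
time_s: 13.1
tool_pos: [0.5365, -0.0574, 0.1922]
tool_rot: [0.002, 0.802, 0.597, 0.003]
wrist_force: [0.3, -1.3, -0.5]
grip_width: 0.0856
grasp_force: 0.0
```

Run:
```python
from h import *
p,W=cloud('wrist'); cv2.imwrite('pics/w4.png',p); F=W.reshape(-1,3); col=p.reshape(-1,3).astype(int)
m=(np.hypot(F[:,0]-.557,F[:,1]-.017)<.03)&(F[:,2]>.05)
P=F[m]; print(m.sum(),np.percentile(P[:,2],[5,50,95]),circ(P[P[:,2]>.061]))
m=(np.hypot(F[:,0]-.42,F[:,1]+.107)<.03)&(F[:,2]>.112)&(F[:,2]<.13); print('grip',m.sum(),F[m].mean(0),circ(F[m]) if m.sum() else '')
print([(q['conf'],q['point']) for q in ctrl.place_of('wrist','lever_hinge')])
go([.42,-.107,.15],np.radians(73.2))
```

```text
2732 [0.05199907 0.06833933 0.0698481 ] (array([0.55586438, 0.01718137]), 21.91311264038086)
grip 0 [nan nan nan] 
[(0.84, [0.5237, -0.112, 0.0946])]
t 13.2 tcp [ 0.5323 -0.0669  0.1893] shift [-0.0718 -0.0951  0.0398] turn [-0.001  0.007 -0.012] F [-0.2 -0.7 -2.1] w 0.0854<stdin>:5: RuntimeWarning: Mean of empty slice.
  ret = um.true_divide(
```

View pics/w4.png

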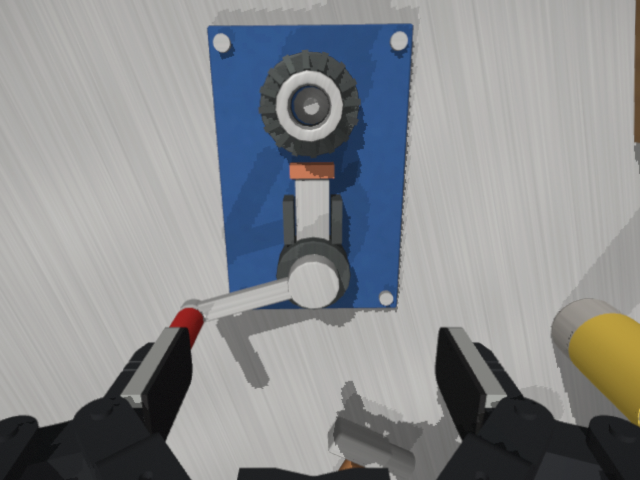

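Emit:
{"op": "servo_tool", "data": {"targets": [[-0.015,-0.02,0.0,0,0,0.18],[-0.03,-0.04,0.005,0,0,0.36],[-0.045,-0.06,0.01,0,0,0.54],[-0.06,-0.08,0.015,0,0,0.72],[-0.072,-0.095,0.015,0,0,0.9]]}}

```text
time_s: 13.82
tool_pos: [0.4207, -0.1003, 0.1738]
tool_rot: [-0.0, 0.983, 0.184, -0.001]
wrist_force: [-0.1, -0.6, -0.0]
grip_width: 0.0853
grasp_force: 0.0
```

Emit:
{"op": "servo_tool", "data": {"targets": [[0,0,0,0,0,0.18],[0,0,0,0,0,0.36],[0,0,0,0,0,0.36],[0,0,0,0,0,0.36]]}}

```text
time_s: 14.32
tool_pos: [0.4222, -0.1001, 0.1742]
tool_rot: [0.0, 1.0, 0.009, -0.001]
wrist_force: [0.8, -0.3, -0.1]
grip_width: 0.0857
grasp_force: 0.0
```

Run:
```python
from h import *
p,W=cloud('wrist');F=W.reshape(-1,3)
m=(np.hypot(F[:,0]-.42,F[:,1]+.107)<.03)&(F[:,2]>.112)&(F[:,2]<.13); print('grip',m.sum(),circ(F[m]) if m.sum() else '')
m=(np.hypot(F[:,0]-.52,F[:,1]+.107)<.04)&(F[:,2]>.05)&(F[:,2]<.1); print('hinge',m.sum(),np.percentile(F[m][:,2],[5,50,95]) if m.sum() else '',circ(F[m]) if m.sum() else '')
cv2.imwrite('pics/w5.png',p)
print(ctrl.get_obs()['qpos'])
go([.4208,-.1068,.083],0)
```

```text
grip 1211 (array([ 0.42160312, -0.10743273]), 10.867860794067383)
hinge 4471 [0.05620458 0.06052685 0.06190098] (array([ 0.51026355, -0.10723592]), 30.335107803344727)
[ 0.22924386  0.33477114 -0.06232623  2.05732691  0.03095435  0.75168852
 -1.4049598 ]
t 14.38 tcp [ 0.4222 -0.1001  0.1742] shift [-0.0014  0.0066  0.0912] turn [0.    0.001 0.018] F [0.8 1.  0.1] w 0.0857
```

View pics/w5.png

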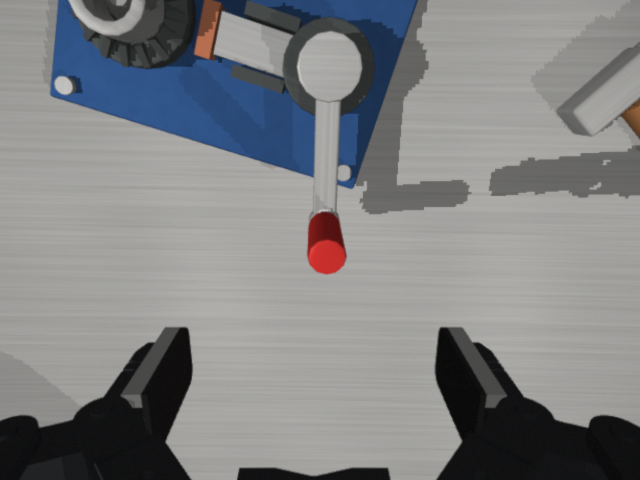

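Emit:
{"op": "servo_tool", "data": {"targets": [[-0.001,0.007,0,0,0,0.018],[-0.001,0.007,0.03,0,0,0.018],[-0.001,0.007,0.065,0,0,0.018],[-0.001,0.007,0.09,0,0,0.018],[-0.001,0.007,0.09,0,0,0.018]]}}

```text
time_s: 15.0
tool_pos: [0.4199, -0.1077, 0.083]
tool_rot: [-0.0, 1.0, -0.001, -0.003]
wrist_force: [-0.4, -0.2, 0.3]
grip_width: 0.0852
grasp_force: 0.0
```

Emit:
{"op": "servo_tool", "data": {"targets": [[0,0,0,0,0,0],[0,0,0,0,0,0],[0,0,0,0,0,0],[0,0,0,0,0,0]], "jaw": -0.05, "squeeze": 20}}

```text
time_s: 15.5
tool_pos: [0.4215, -0.1074, 0.0847]
tool_rot: [0.0, 1.0, -0.001, -0.0]
wrist_force: [0.3, -0.7, -0.3]
grip_width: 0.0406
grasp_force: 0.0
```

```bash
cat >> h.py <<'E'
H=np.array([.521,-.107])
def arc(ths,lead,z=.083):
    """rows for lever angles (deg, world) with TCP leading the handle centre by lead"""
    o,t,r=pose()
    for th in ths:
        a=np.radians(th); u=np.array([np.cos(a),np.sin(a)]); k=np.array([-u[1],u[0]])
        p=H+.1*u+lead*k; print(th,end=' '); go([*p,z],a-np.pi)
E
python3 - <<'E'
from h import *
o=ctrl.get_obs();print(o['grip_width'],o['wrist_force'],o['tool_pos'])
arc([180,183,186,190,194,198],(o['grip_width']-.022)/2)
E
```

```text
0.04059607828534942 [ 0.34150604 -0.72661587 -0.30149555] [ 0.42151354 -0.10744275  0.08470314]
180 t 15.5 tcp [ 0.4215 -0.1074  0.0847] shift [-0.0005  0.0089  0.0017] turn [ 0.001  0.    -0.002] F [ 0.3 -0.7 -0.3] w 0.0406
183 t 15.5 tcp [ 0.4215 -0.1074  0.0847] shift [0.0001 0.0141 0.0017] turn [ 0.001  0.    -0.054] F [ 0.3 -0.7 -0.3] w 0.0406
186 t 15.5 tcp [ 0.4215 -0.1074  0.0847] shift [0.001  0.0193 0.0017] turn [ 0.001  0.    -0.107] F [ 0.3 -0.7 -0.3] w 0.0406
190 t 15.5 tcp [ 0.4215 -0.1074  0.0847] shift [0.0027 0.0261 0.0017] turn [ 0.001  0.    -0.177] F [ 0.3 -0.7 -0.3] w 0.0406
194 t 15.5 tcp [ 0.4215 -0.1074  0.0847] shift [0.0048 0.0328 0.0017] turn [ 0.001  0.    -0.246] F [ 0.3 -0.7 -0.3] w 0.0406
198 t 15.5 tcp [ 0.4215 -0.1074  0.0847] shift [0.0073 0.0393 0.0017] turn [ 0.001  0.    -0.316] F [ 0.3 -0.7 -0.3] w 0.0406
```

Emit:
{"op": "servo_tool", "data": {"targets": [[0,0.003,0,0,0,0],[0,0.006,0,0,0,0],[0,0.008,0,0,0,0],[0,0.01,0,0,0,-0.01],[0,0.012,0,0,0,-0.03]]}}

```text
time_s: 16.12
tool_pos: [0.4215, -0.1182, 0.0842]
tool_rot: [-0.001, 1.0, 0.015, -0.0]
wrist_force: [0.9, 3.8, -0.5]
grip_width: 0.0404
grasp_force: 1.9
```

Emit:
{"op": "servo_tool", "data": {"targets": [[0,0.003,0,0,0,-0.03],[0.0005,0.006,0,0,0,-0.06],[0.001,0.009,0,0,0,-0.09]]}}

```text
time_s: 16.5
tool_pos: [0.4228, -0.1282, 0.0843]
tool_rot: [0.0, 0.998, 0.06, -0.0]
wrist_force: [1.1, 3.1, -1.0]
grip_width: 0.0406
grasp_force: 1.9
```

Run:
```python
from h import *
arc([186,189,192,195,198,201,204],.0093,.0845)
```

```text
186 t 16.5 tcp [ 0.4228 -0.1282  0.0843] shift [-0.0001 -0.0016 -0.0002] turn [0.    0.001 0.015] F [ 1.1  3.1 -1. ] w 0.0406
189 t 16.5 tcp [ 0.4228 -0.1282  0.0843] shift [ 0.0004  0.0037 -0.0002] turn [ 0.     0.001 -0.037] F [ 1.1  3.1 -1. ] w 0.0406
192 t 16.5 tcp [ 0.4228 -0.1282  0.0843] shift [ 0.0012  0.0089 -0.0002] turn [ 0.     0.001 -0.089] F [ 1.1  3.1 -1. ] w 0.0406
195 t 16.5 tcp [ 0.4228 -0.1282  0.0843] shift [ 0.0023  0.014  -0.0002] turn [ 0.     0.001 -0.142] F [ 1.1  3.1 -1. ] w 0.0406
198 t 16.5 tcp [ 0.4228 -0.1282  0.0843] shift [ 0.0037  0.0191 -0.0002] turn [ 0.     0.001 -0.194] F [ 1.1  3.1 -1. ] w 0.0406
201 t 16.5 tcp [ 0.4228 -0.1282  0.0843] shift [ 0.0053  0.0241 -0.0002] turn [ 0.     0.001 -0.246] F [ 1.1  3.1 -1. ] w 0.0406
204 t 16.5 tcp [ 0.4228 -0.1282  0.0843] shift [ 0.0072  0.029  -0.0002] turn [ 0.     0.001 -0.299] F [ 1.1  3.1 -1. ] w 0.0406
```

Emit:
{"op": "servo_tool", "data": {"targets": [[0.0006,0.0052,0,0,0,-0.052],[0.0015,0.0104,0,0,0,-0.105],[0.0026,0.0155,0,0,0,-0.157],[0.0041,0.0206,0,0,0,-0.209],[0.0057,0.0256,0,0,0,-0.262]]}}

```text
time_s: 17.12
tool_pos: [0.4311, -0.1529, 0.0841]
tool_rot: [-0.0, 0.982, 0.19, -0.001]
wrist_force: [1.6, 3.9, -0.9]
grip_width: 0.0408
grasp_force: 1.9
```

Emit:
{"op": "servo_tool", "data": {"targets": [[0.0006,0.0052,0,0,0,-0.052],[0.0015,0.0104,0,0,0,-0.105],[0.0026,0.0155,0,0,0,-0.157],[0.0041,0.0206,0,0,0,-0.209],[0.0057,0.0256,0,0,0,-0.262]]}}

```text
time_s: 17.75
tool_pos: [0.4449, -0.1743, 0.0839]
tool_rot: [-0.001, 0.949, 0.317, -0.002]
wrist_force: [0.7, 4.8, -1.0]
grip_width: 0.0407
grasp_force: 1.9
```

Run:
```python
from h import *
arc([216,219,222,225,228,231],.0093,.0845)
```

```text
216 t 17.75 tcp [ 0.4449 -0.1743  0.0839] shift [ 0.0012 -0.0004 -0.0006] turn [-0.003  0.002  0.016] F [ 0.7  4.8 -1. ] w 0.0407
219 t 17.75 tcp [ 0.4449 -0.1743  0.0839] shift [ 0.0017  0.0049 -0.0007] turn [-0.003  0.002 -0.036] F [ 0.7  4.8 -1. ] w 0.0407
222 t 17.75 tcp [ 0.4449 -0.1743  0.0839] shift [ 0.0025  0.0101 -0.0007] turn [-0.003  0.002 -0.089] F [ 0.7  4.8 -1. ] w 0.0407
225 t 17.75 tcp [ 0.4449 -0.1743  0.0839] shift [ 0.0036  0.0152 -0.0007] turn [-0.003  0.002 -0.141] F [ 0.7  4.8 -1. ] w 0.0407
228 t 17.75 tcp [ 0.4449 -0.1743  0.0839] shift [ 0.0049  0.0203 -0.0007] turn [-0.003  0.002 -0.193] F [ 0.7  4.8 -1. ] w 0.0407
231 t 17.75 tcp [ 0.4449 -0.1743  0.0839] shift [ 0.0066  0.0253 -0.0007] turn [-0.003  0.002 -0.246] F [ 0.7  4.8 -1. ] w 0.0407
```

Tracking well at about 216°. Continue, then slow down.

Emit:
{"op": "servo_tool", "data": {"targets": [[0.0015,0.0052,0,0,0,-0.052],[0.0025,0.0104,0,0,0,-0.105],[0.0036,0.0155,0,0,0,-0.157],[0.005,0.0206,0,0,0,-0.209],[0.0066,0.0256,0,0,0,-0.262]]}}

```text
time_s: 18.38
tool_pos: [0.4636, -0.1911, 0.0835]
tool_rot: [-0.002, 0.899, 0.438, -0.003]
wrist_force: [-2.2, 4.4, 1.2]
grip_width: 0.0403
grasp_force: 2.1
```

Emit:
{"op": "servo_tool", "data": {"targets": [[0.0003,0.0026,0,0,0,-0.026],[0.0006,0.0052,0,0,0,-0.052],[0.001,0.0078,0,0,0,-0.078],[0.0015,0.0104,0,0,0,-0.105]]}}

```text
time_s: 18.88
tool_pos: [0.4741, -0.1975, 0.084]
tool_rot: [-0.0, 0.875, 0.484, -0.002]
wrist_force: [-4.4, 1.8, 1.4]
grip_width: 0.0405
grasp_force: 2.5
```

Run:
```python
from h import *
arc([237,239,241,243,245,247],.0093,.0845)
```

```text
237 t 18.88 tcp [ 0.4741 -0.1975  0.084 ] shift [ 0.0014 -0.0006 -0.0005] turn [-0.003  0.004  0.015] F [-4.4  1.8  1.4] w 0.0405
239 t 18.88 tcp [ 0.4741 -0.1975  0.084 ] shift [ 0.0018  0.0029 -0.0005] turn [-0.003  0.004 -0.02 ] F [-4.4  1.8  1.4] w 0.0405
241 t 18.88 tcp [ 0.4741 -0.1975  0.084 ] shift [ 0.0022  0.0063 -0.0006] turn [-0.003  0.004 -0.055] F [-4.4  1.8  1.4] w 0.0405
243 t 18.88 tcp [ 0.4741 -0.1975  0.084 ] shift [ 0.0028  0.0098 -0.0006] turn [-0.003  0.004 -0.09 ] F [-4.4  1.8  1.4] w 0.0405
245 t 18.88 tcp [ 0.4741 -0.1975  0.084 ] shift [ 0.0035  0.0132 -0.0006] turn [-0.003  0.003 -0.125] F [-4.4  1.8  1.4] w 0.0405
247 t 18.88 tcp [ 0.4741 -0.1975  0.084 ] shift [ 0.0043  0.0166 -0.0006] turn [-0.003  0.003 -0.16 ] F [-4.4  1.8  1.4] w 0.0405
```

Emit:
{"op": "servo_tool", "data": {"targets": [[0.001,0.002,0,0,0,-0.02],[0.0015,0.004,0,0,0,-0.04],[0.002,0.006,0,0,0,-0.06],[0.0025,0.0075,0,0,0,-0.08]]}}

```text
time_s: 19.38
tool_pos: [0.481, -0.2007, 0.084]
tool_rot: [-0.0, 0.855, 0.518, -0.003]
wrist_force: [-6.0, -0.5, 2.9]
grip_width: 0.0405
grasp_force: 2.7
```

Emit:
{"op": "servo_tool", "data": {"targets": [[0.0001,0.001,0,0,0,-0.01],[0.0003,0.002,0,0,0,-0.02]]}}

```text
time_s: 19.62
tool_pos: [0.4828, -0.2015, 0.0839]
tool_rot: [-0.0, 0.85, 0.526, -0.004]
wrist_force: [-5.6, 0.4, 3.0]
grip_width: 0.0406
grasp_force: 2.7
```

```bash
cat > f.py <<'E'
from h import *
o,t,r=pose(); print('F tool',r.inv().apply(o['wrist_force']).round(1), o['grasp_force'])
th=np.degrees(np.arctan2(*(t[:2]-H)[::-1]))%360
print('handle angle',th-np.degrees(.0093/.1), 'r',np.hypot(*(t[:2]-H)))
E
python3 f.py
```

```text
F tool [-2.1 -5.2 -3. ] 2.739848792552948
handle angle 242.63121194239642 r 0.101899187915684
```

Emit:
{"op": "servo_tool", "data": {"targets": [[0.0001,0.001,0,0,0,-0.01],[0.0003,0.002,0,0,0,-0.02],[0.0004,0.003,0,0,0,-0.03]]}}

```text
time_s: 20.0
tool_pos: [0.4855, -0.2026, 0.0839]
tool_rot: [-0.0, 0.842, 0.539, -0.004]
wrist_force: [-6.2, -1.0, 3.2]
grip_width: 0.0406
grasp_force: 2.8
```

Emit:
{"op": "servo_tool", "data": {"targets": [[0.0001,0.001,0,0,0,-0.01],[0.0003,0.002,0,0,0,-0.02]]}}

```text
time_s: 20.25
tool_pos: [0.4874, -0.2033, 0.0839]
tool_rot: [-0.0, 0.837, 0.547, -0.004]
wrist_force: [-5.9, -0.3, 2.1]
grip_width: 0.0406
grasp_force: 2.9
```

```bash
python3 f.py
```

```text
F tool [-2.7 -5.3 -2.1] 2.8638336807489395
handle angle 245.41905049539955 r 0.10198225867512985
```

Emit:
{"op": "servo_tool", "data": {"targets": [[0.0001,0.001,0,0,0,-0.01],[0.0003,0.002,0,0,0,-0.02]]}}

```text
time_s: 20.5
tool_pos: [0.4892, -0.2039, 0.0839]
tool_rot: [-0.0, 0.832, 0.556, -0.004]
wrist_force: [-6.9, -0.8, 3.2]
grip_width: 0.0405
grasp_force: 2.9
```

Emit:
{"op": "servo_tool", "data": {"targets": [[0.0001,0.001,0,0,0,-0.01],[0.0003,0.002,0,0,0,-0.02]]}}

```text
time_s: 20.75
tool_pos: [0.4911, -0.2045, 0.0839]
tool_rot: [-0.0, 0.826, 0.564, -0.004]
wrist_force: [-6.7, -1.1, 3.5]
grip_width: 0.0406
grasp_force: 3.0
```

```bash
python3 f.py
```

```text
F tool [-3.5 -5.9 -3.4] 2.971053645014763
handle angle 247.63567185288682 r 0.1020237535242511
```

Emit:
{"op": "servo_tool", "data": {"targets": [[0.0001,0.001,0,0,0,-0.01],[0.0003,0.002,0,0,0,-0.02]]}}

```text
time_s: 21.0
tool_pos: [0.493, -0.2051, 0.0839]
tool_rot: [-0.0, 0.82, 0.572, -0.004]
wrist_force: [-6.4, -0.7, 2.3]
grip_width: 0.0409
grasp_force: 3.0
```

Emit:
{"op": "servo_tool", "data": {"targets": [[0.0001,0.001,0,0,0,-0.01],[0.0003,0.002,0,0,0,-0.02]]}}

```text
time_s: 21.25
tool_pos: [0.4949, -0.2057, 0.0839]
tool_rot: [-0.0, 0.815, 0.58, -0.004]
wrist_force: [-6.8, -2.1, 3.4]
grip_width: 0.0403
grasp_force: 3.1
```

```bash
python3 f.py
```

```text
F tool [-4.2 -5.7 -3.3] 3.078692927956581
handle angle 249.86182498488418 r 0.10204612105492923
```

Emit:
{"op": "servo_tool", "data": {"targets": [[-0.0002,0.001,0,0,0,-0.01],[-0.0004,0.002,0,0,0,-0.02]]}}

```text
time_s: 21.5
tool_pos: [0.4969, -0.2062, 0.0838]
tool_rot: [-0.001, 0.809, 0.588, -0.004]
wrist_force: [-6.7, -0.6, 2.8]
grip_width: 0.0408
grasp_force: 3.1
```

Emit:
{"op": "servo_tool", "data": {"targets": [[-0.0001,0.001,0,0,0,-0.01],[-0.0002,0.002,0,0,0,-0.02]]}}

```text
time_s: 21.75
tool_pos: [0.4988, -0.2067, 0.0838]
tool_rot: [-0.001, 0.803, 0.596, -0.004]
wrist_force: [-6.1, -0.7, 2.7]
grip_width: 0.0405
grasp_force: 3.1
```

```bash
python3 f.py
```

```text
F tool [-2.4 -5.6 -2.7] 3.060741573572159
handle angle 252.14264568767905 r 0.10217942820954555
```

Emit:
{"op": "servo_tool", "data": {"targets": [[0,0.001,0,0,0,-0.01],[0.0001,0.002,0,0,0,-0.02]]}}

```text
time_s: 22.0
tool_pos: [0.5007, -0.2072, 0.0838]
tool_rot: [-0.001, 0.797, 0.604, -0.004]
wrist_force: [-5.8, -0.2, 3.5]
grip_width: 0.0407
grasp_force: 3.1
```

Emit:
{"op": "servo_tool", "data": {"targets": [[0,0.001,0,0,0,-0.01],[0.0001,0.002,0,0,0,-0.02]]}}

```text
time_s: 22.25
tool_pos: [0.5027, -0.2076, 0.0838]
tool_rot: [-0.001, 0.791, 0.612, -0.004]
wrist_force: [-6.4, -0.5, 2.9]
grip_width: 0.0403
grasp_force: 3.1
```

```bash
python3 f.py
```

```text
F tool [-2.1 -6.1 -2.9] 3.1417469680309296
handle angle 254.3615235227647 r 0.10224803122401233
```

Emit:
{"op": "servo_tool", "data": {"targets": [[0,0.001,0,0,0,-0.01],[0.0001,0.002,0,0,0,-0.02]]}}

```text
time_s: 22.5
tool_pos: [0.5046, -0.208, 0.0838]
tool_rot: [-0.001, 0.784, 0.62, -0.004]
wrist_force: [-6.5, 0.0, 3.6]
grip_width: 0.0403
grasp_force: 3.2
```

Emit:
{"op": "servo_tool", "data": {"targets": [[0,0.001,0,0,0,-0.01],[0.0001,0.0015,0,0,0,-0.015]]}}

```text
time_s: 22.75
tool_pos: [0.5061, -0.2082, 0.0838]
tool_rot: [-0.001, 0.78, 0.626, -0.004]
wrist_force: [-7.5, -0.2, 2.2]
grip_width: 0.0407
grasp_force: 3.2
```

```bash
python3 f.py
```

```text
F tool [-1.8 -7.3 -2.2] 3.200882524251938
handle angle 256.31629918963006 r 0.10232682235179885
```

Emit:
{"op": "servo_tool", "data": {"targets": [[0,0.001,0,0,0,-0.01],[0.0001,0.0015,0,0,0,-0.015]]}}

```text
time_s: 23.0
tool_pos: [0.5075, -0.2085, 0.0837]
tool_rot: [-0.001, 0.775, 0.632, -0.004]
wrist_force: [-6.2, 0.8, 2.7]
grip_width: 0.0407
grasp_force: 3.2
```

Emit:
{"op": "servo_tool", "data": {"targets": [[0,0.001,0,0,0,-0.01],[0.0001,0.0015,0,0,0,-0.015]]}}

```text
time_s: 23.25
tool_pos: [0.5083, -0.2085, 0.0835]
tool_rot: [-0.002, 0.77, 0.638, -0.004]
wrist_force: [-7.6, 0.6, 2.9]
grip_width: 0.0406
grasp_force: 3.8
```

```bash
python3 f.py
```

```text
F tool [-0.9 -7.6 -2.8] 3.8306428492069244
handle angle 257.5168043157072 r 0.10227226290469439
```

Emit:
{"op": "servo_tool", "data": {"targets": [[0,0.0005,0,0,0,0],[0,0.0005,0,0,0,0]]}}

```text
time_s: 23.5
tool_pos: [0.5084, -0.2086, 0.0835]
tool_rot: [-0.002, 0.77, 0.637, -0.005]
wrist_force: [-7.9, -0.6, 3.2]
grip_width: 0.041
grasp_force: 4.0
```

Emit:
{"op": "servo_tool", "data": {"targets": [[0,0.0005,0,0,0,0],[0,0.0005,0,0,0,0]]}}

```text
time_s: 23.75
tool_pos: [0.5085, -0.2086, 0.0834]
tool_rot: [-0.002, 0.77, 0.637, -0.005]
wrist_force: [-8.5, 0.6, 3.4]
grip_width: 0.0403
grasp_force: 4.2
```

```bash
python3 f.py
```

```text
F tool [-1.  -8.5 -3.3] 4.176717549562454
handle angle 257.6745228063411 r 0.10239698241872854
```

Emit:
{"op": "servo_tool", "data": {"targets": [[0,0.001,0,0,0,0],[0,0.0015,0,0,0,0],[0,0.0015,0,0,0,0]]}}

```text
time_s: 24.12
tool_pos: [0.5089, -0.2089, 0.0832]
tool_rot: [-0.003, 0.77, 0.637, -0.006]
wrist_force: [-9.5, 0.8, 3.3]
grip_width: 0.0409
grasp_force: 4.8
```

Emit:
{"op": "servo_tool", "data": {"targets": [[0,0.001,0,0,0,0],[0,0.001,0,0,0,0]]}}

```text
time_s: 24.38
tool_pos: [0.5092, -0.2091, 0.083]
tool_rot: [-0.003, 0.771, 0.637, -0.006]
wrist_force: [-10.3, 0.6, 3.7]
grip_width: 0.0405
grasp_force: 5.3
```

```bash
python3 f.py
```

```text
F tool [ -1.4 -10.3  -3.5] 5.268076658248901
handle angle 258.08438515095224 r 0.10277267495940673
```

Emit:
{"op": "servo_tool", "data": {"targets": [[0,0.001,0,0,0,0],[0,0.002,0,0,0,0],[0,0.002,0,0,0,0]]}}

```text
time_s: 24.75
tool_pos: [0.5097, -0.2094, 0.0827]
tool_rot: [-0.004, 0.771, 0.637, -0.007]
wrist_force: [-11.9, -0.3, 5.2]
grip_width: 0.0407
grasp_force: 6.2
```

Emit:
{"op": "servo_tool", "data": {"targets": [[0,0.001,0,0,0,0],[0,0.002,0,0,0,0],[0,0.002,0,0,0,0]]}}

```text
time_s: 25.12
tool_pos: [0.5103, -0.2098, 0.0825]
tool_rot: [-0.005, 0.771, 0.637, -0.009]
wrist_force: [-14.4, 0.7, 6.4]
grip_width: 0.0405
grasp_force: 7.0
```

```bash
python3 f.py
```

```text
F tool [ -2.1 -14.3  -6.1] 7.046725004911423
handle angle 258.73947669445533 r 0.10330545708462635
```

Emit:
{"op": "servo_tool", "data": {"targets": [[0,0.0005,0,0,0,0],[0,0.0005,0,0,0,0],[0,0.0005,0,0,0,0],[0,0.0005,0,0,0,0],[0,0.0005,0,0,0,0]]}}

```text
time_s: 25.75
tool_pos: [0.5104, -0.2098, 0.0824]
tool_rot: [-0.006, 0.771, 0.637, -0.009]
wrist_force: [-12.9, 0.4, 5.9]
grip_width: 0.0405
grasp_force: 7.3
```

```bash
python3 f.py
```

```text
F tool [ -2.  -12.8  -5.6] 7.2758549451828
handle angle 258.78877725160714 r 0.10335413832563459
```

Emit:
{"op": "servo_tool", "data": {"targets": [[0,0.001,0,0,0,0],[0,0.001,0,0,0,0],[0,0.001,0,0,0,0],[0,0.001,0,0,0,0],[0,0.001,0,0,0,0]]}}

```text
time_s: 26.38
tool_pos: [0.5107, -0.21, 0.0823]
tool_rot: [-0.006, 0.771, 0.637, -0.009]
wrist_force: [-15.8, 1.8, 6.1]
grip_width: 0.0407
grasp_force: 7.7
```

Emit:
{"op": "servo_tool", "data": {"targets": [[0,-0.003,0,0,0,0],[0,-0.006,0,0,0,0],[0,-0.009,0,0,0,0],[0,-0.012,0,0,0,0],[0,-0.012,0,0,0,0]]}}

```text
time_s: 27.0
tool_pos: [0.5084, -0.2079, 0.0843]
tool_rot: [0.001, 0.77, 0.638, -0.002]
wrist_force: [-4.6, -1.5, 1.1]
grip_width: 0.0405
grasp_force: 2.0
```

```bash
python3 f.py; python3 -c "
from h import *
arc([257.5],0)"
```

```text
F tool [-2.3 -4.2 -1.1] 2.044129818677902
handle angle 257.54198906240697 r 0.10172643488001491
257.5 t 27.0 tcp [ 0.5084 -0.2079  0.0843] shift [ 0.0016 -0.0095  0.0013] turn [-0.001  0.004  0.03 ] F [-4.6 -1.5  1.1] w 0.0405
```

Emit:
{"op": "servo_tool", "data": {"targets": [[0,-0.003,0,0,0,0],[0,-0.006,0,0,0,0],[0,-0.008,0,0,0,0],[0,-0.008,0,0,0,0]]}}

```text
time_s: 27.5
tool_pos: [0.5016, -0.204, 0.0844]
tool_rot: [0.0, 0.77, 0.638, -0.0]
wrist_force: [-0.4, 0.8, 0.3]
grip_width: 0.0405
grasp_force: 0.0
```

```bash
python3 f.py; python3 -c "
from h import *
arc([257.5],0)"
```

```text
F tool [ 0.7 -0.6 -0.3] 0.0
handle angle 253.33379156810534 r 0.09892565717016444
257.5 t 27.5 tcp [ 0.5016 -0.204   0.0844] shift [-0.001  -0.002   0.0014] turn [0.    0.    0.032] F [-0.4  0.8  0.3] w 0.0405
```

Free of the handle; shift to centre, rise and look.

Emit:
{"op": "servo_tool", "data": {"targets": [[0,-0.0015,0,0,0,0],[0,-0.0015,-0.02,0,0,0],[0,-0.0015,-0.05,0,0,0],[0,-0.0015,-0.09,0,0,0],[0,-0.0015,-0.13,0,0,0]]}}

```text
time_s: 28.12
tool_pos: [0.4996, -0.2038, 0.2153]
tool_rot: [-0.0, 0.77, 0.638, -0.001]
wrist_force: [1.0, -0.3, 0.2]
grip_width: 0.0407
grasp_force: 0.0
```

Run:
```python
from h import *
p,W=cloud('wrist'); cv2.imwrite('pics/w6.png',p); F=W.reshape(-1,3)
m=(np.hypot(F[:,0]-.5,F[:,1]+.204)<.03)&(F[:,2]>.112)&(F[:,2]<.13)
if m.sum(): c=circ(F[m]); print('grip',c,np.degrees(np.arctan2(c[0][1]-H[1],c[0][0]-H[0]))%360)
m=(np.hypot(F[:,0]-.557,F[:,1]-.017)<.03)&(F[:,2]>.061)
print(np.median(F[m][:,2]),circ(F[m]) if m.sum() else '')
```

```text
grip (array([ 0.49728473, -0.20445541]), 10.949478149414062) 256.3231977105854
nan
  return _methods._mean(a, axis=axis, dtype=dtype,
  ret = ret.dtype.type(ret / rcount)
```

View pics/w6.png

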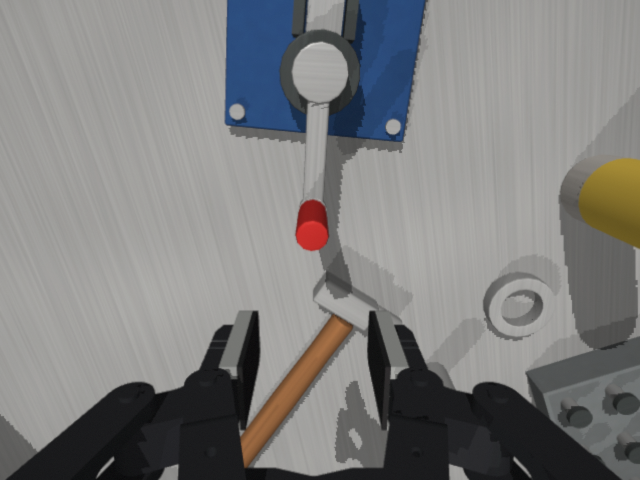

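Run:
```python
from h import *
p,W=cloud('top'); F=W.reshape(-1,3)
m=(np.hypot(F[:,0]-.557,F[:,1]-.017)<.03)&(F[:,2]>.061)
print(m.sum(),np.median(F[m][:,2]) if m.sum() else '',circ(F[m]) if m.sum() else '')
print(ctrl.finish_job())
```

```text
223 0.06815494894566099 (array([0.55798035, 0.01901974]), 22.066953659057617)
the job is handed in; nothing more can be done
None
```

The side gear is fully down on the post, hub up, and clamped: I pushed the lever to its end stop, leaned on it at about 14–17 N (wrist reading) for over a second, let go, and handed in the job at about 28 s without getting a verdict back.

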